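Wipe the offcuts off the laser marking bed

TASK

Pick up the orange T-shaped scraper by its wooden handle and use it to wipe all five loose offcuts along the channel of the marking bed, from behind them, under the white hood and off the far end into the blue bin; keep it flat, lined up with the channel and pressed down firmly on the sprung plate the whole way (about 10 N on the plate, never more than 30). Do not handle the offcuts with the fingers. Then lay the scraper flat back on its black rubber mat, and leave everything else on the table where it is.

Things in the scene. Friction and masses are not known exactly. Their poses are not given: they have to be found in the camera images.
- bed: Grey base of the marking bed, 300 x 390 mm, deck 44 mm high, fixed, turned up to 0.15 rad. Origin: at table height under the middle of the plate. y axis along the channel; wiping goes towards -y, to the bin. Two dark side rails (inner faces 168 mm apart, 400 mm long, tops 72 mm above the table) form the channel, open at both ends.
- hood (a point): Middle of the underside of the white hood bar with a yellow stripe that bridges the channel at its -y end, fixed to the bed: from y = -150 to -200 mm of the bed, underside 122 mm above the table (62 mm above the plate), top 156 mm, on posts outside the rails at x = +-125 mm.
- plate: Bright aluminium plate, the floor of the channel, 166 x 400 mm (y = -200 to +200 mm of the bed). Origin: middle of its top face, 60 mm above the table when not pressed; axes as the bed. It floats on stiff springs and sinks straight down by at most 3 mm; how hard it is pressed has to be felt.
- bin: Blue open bin, 240 mm (its x) x 160 mm (y) x 45 mm high, walls 5 mm, fixed, axes parallel to the bed's. It stands at the bed's -y end, its near wall just under the plate's end, its rim 15 mm below the plate's top. Origin: middle of its underside.
- mat: Black rubber mat where the scraper is kept, 280 mm (x) x 220 mm (y) x 3 mm, fixed. Origin: middle of its underside, on the table.
- scraper: T-shaped scraper, 0.26 to 0.44 kg, flat underneath. Stem 28 mm wide (x), 36 mm high, y = +50 to -131 mm; wooden from +50 to -30, the rest orange; blade across its -y end. Origin: on the underside, below the place to grip (centre of mass 40 mm nearer the blade). Grip across the stem (along x) from above. To wipe, axes parallel to the bed's, blade ahead towards -y.
- scraper_edge (a point): Middle of the lower front edge of the scraper's blade (y = -145 mm, z = 0 of the scraper). The blade is an orange crossbar 154 mm wide (x), 40 mm high, 14 mm thick.
- scraper_middle (a point): Middle of the scraper's outline on its underside (y = -47.5 mm of the scraper); axes as the scraper.
- chip1: Brass-coloured plain strip, 62 x 20 mm, laser-cut offcut, 6 mm thick, 20 to 45 g, lying loose on the plate; origin: middle of its underside. All offcuts start between y = -10 and -145 mm of the bed, between the rails.
- chip2: Dark steel L-shaped piece, 62 x 21 mm, laser-cut offcut, 6 mm thick, 20 to 45 g, lying loose on the plate; origin: middle of its underside. 
- chip3: Red plain strip, 60 x 22 mm, laser-cut offcut, 6 mm thick, 20 to 45 g, lying loose on the plate; origin: middle of its underside. 
- chip4: Copper-coloured U-shaped piece, 60 x 21 mm, laser-cut offcut, 6 mm thick, 20 to 45 g, lying loose on the plate; origin: middle of its underside. 
- chip5: Black plain strip, 64 x 18 mm, laser-cut offcut, 6 mm thick, 20 to 45 g, lying loose on the plate; origin: middle of its underside. 
- gauge: Bystander, leave where it is: steel focus gauge with a red post, 22 x 60 x 52 mm, loose on the grey deck of the bed outside the +x rail.
- spray: Bystander, leave where it is: white bottle with a blue cap, 60 mm across, 170 mm high, far side of the table. Origin: underside.
- mug: Bystander, leave where it is: white mug, 80 mm across, 90 mm high, far side of the table. Origin: underside.
- wrench: Bystander, leave where it is: steel wrench lying on the far side of the table. Origin: underside.
- blanks: Bystander, leave where it is: green open tray of steel rods, 100 x 150 x 45 mm, on the right. Origin: underside.
- caliper: Bystander, leave where it is: steel caliper, 140 mm long, lying on the far side. Origin: underside.

How it is judged:
On the way, in this order (a step that is already met when the one before it is completed fails the run):
1. the scraper is pressed on the plate (more than 5 N) behind the offcuts: its edge between y = 0 and +100 mm of the bed (y of scraper_edge in the frame of bed between 0 and 0.1 m and contact force between scraper and plate above 5 N and x of scraper_edge in the frame of bed between -0.02 and 0.02 m and height (world z) of each of chip1, chip2, chip3, chip4, chip5 above 0.05 m), for 0.2 s.
2. the scraper passes the middle of the offcuts' area (edge at y = -50 to -110 mm of the bed) pressed on the plate with more than 5 N (y of scraper_edge in the frame of bed between -0.11 and -0.05 m and contact force between scraper and plate above 5 N and x of scraper_edge in the frame of bed between -0.02 and 0.02 m), for 0.2 s.
3. the scraper's edge is under the hood, within 35 mm of the plate's end, still pressed on the plate with more than 5 N (y of scraper_edge in the frame of bed between -0.23 and -0.165 m and contact force between scraper and plate above 5 N and x of scraper_edge in the frame of bed between -0.02 and 0.02 m), for 0.2 s.
At the end, for the whole second after the job is handed in: All five offcuts at rest inside the blue bin, below its rim (origins under 42 mm); scraper flat (0.06 rad) and at rest on the mat, the middle of its outline within 80 mm (mat's x) and 65 mm (y) of the mat's middle; no bystander moved over 20 mm (x of chip1 in the frame of bin between -0.115 and 0.115 m and y of chip1 in the frame of bin between -0.075 and 0.075 m and z of each of chip1, chip2, chip3, chip4, chip5 in the frame of bin below 0.042 m and linear speed of each of chip1, chip2, chip3, chip4, chip5, scraper below 0.02 m/s and x of chip2 in the frame of bin between -0.115 and 0.115 m and y of chip2 in the frame of bin between -0.075 and 0.075 m and x of chip3 in the frame of bin between -0.115 and 0.115 m and y of chip3 in the frame of bin between -0.075 and 0.075 m and x of chip4 in the frame of bin between -0.115 and 0.115 m and y of chip4 in the frame of bin between -0.075 and 0.075 m and x of chip5 in the frame of bin between -0.115 and 0.115 m and y of chip5 in the frame of bin between -0.075 and 0.075 m and x of scraper_middle in the frame of mat between -0.08 and 0.08 m and y of scraper_middle in the frame of mat between -0.065 and 0.065 m and angle between scraper's own z axis and vertical below 0.06 rad and contact force between scraper and mat above 1 N and distance of each of gauge, spray, mug, wrench, blanks, caliper from where it was at the start of the episode below 0.02 m); the robot touches nothing.
It fails at once if the scraper presses on the plate with more than 30 N (contact force between scraper and plate above 30 N).
It fails at once if the fingers touch an offcut (contact force between the fingers and chip1 above 0.5 N or contact force between the fingers and chip2 above 0.5 N or contact force between the fingers and chip3 above 0.5 N or contact force between the fingers and chip4 above 0.5 N or contact force between the fingers and chip5 above 0.5 N).
It fails at once if a bystander is moved more than 20 mm (distance of any of gauge, spray, mug, wrench, blanks, caliper from where it was at the start of the episode above 0.02 m).
It also fails if it takes over 72 s, if anything falls off the work surface, if the arm or the gripper's body presses on something with over 40 N, if the wrist force passes 120 N, or if a joint passes its speed limit or range.

ROBOT

A 7-joint arm with a two-finger parallel gripper is mounted at the origin on the work surface. World frame = base frame: x ahead of the robot, y to its left, z up, the work surface at z = 0. Lengths are in m, angles in rad, forces in N, time in s.
With the tool pointing down it reaches from about 0.425 to 0.875 m from the base axis. Payload 4.7 kg.
Tool frame: the origin (TCP) lies between the finger pads; the fingertips stand 11 mm ahead of it and the grasp point (between the pads) lies 8 mm behind it; z points along the fingers, y is the line along which they close (so a half turn about z gives the same grasp; the last joint's range is limited). The gripper opens to 87 mm and grips with 3 to 60 N. Pads are 19 mm wide; open, the fingers measure 117 mm over their backs; the gripper's body (75 mm by 190 mm) begins 51 mm behind the grasp point.
Start: joints at [-1.119, 0.321, -0.07, 1.45, 0.023, 1.371, -0.057], TCP at [0.276, 0.589, 0.213] pointing down, gripper open.
Joint ranges: [-2.86, 2.86], [-0.3, 2.09], [-1.38, 1.24], [0.06, 2.45], [-1.56, 4.7], [0.09, 2.05], [-2.69, 2.69]. Speed limits (rad/s): [2.57, 2.57, 3.14, 3.14, 3.14, 3.14, 3.14].

INTERFACE

Orientations are given as a rotation vector (axis times angle).
In Python, from bench import ctrl gives the robot as it stands. The module is installed in compiled form; this text tells all that it offers.
- The arm moves only by the shell command python3 -m inch 'ROWS' [FORCE]. ROWS is JSON, a list of rows, each an object with "slide": the shift along the tool's x, y, z scaled (see below), a list of three; "angular": the turn, a rotation vector about the tool's x, y, z scaled (see below), a list of three; "claw": the opening, from -1 (shut) to 1 (fully open). In form: [{"slide": [tx, ty, tz], "angular": [rx, ry, rz], "claw": claw}, ...]. A call has 1 to 10 rows; each row is the pose to reach, as a shift and turn from the pose commanded when the call began, along the tool's axes at that moment; what a row does not reach only later rows make up. The controller multiplies each number of a shift by 0.25 m and each number of a turn by 30 degrees. A row lasts 1/10 s, in which the tool goes at most 50 mm and 8.59 degrees, less where a joint would pass 70% of its speed; a pose out of reach is approached as far as the arm can. A call with a number of a shift or a turn outside -1 to 1 is refused whole. A call with a gripper value outside its range is refused whole. The fingers move at their own pace and stop on an object; FORCE is the grip in N (left out, the last holds). Time passes only in rows, so rows that repeat a pose let the fingers close. It gives the time, the measured TCP pose, the force, the opening and the grip force at its end, in the units of the state.
- ctrl.get_state(): the state, without advancing time (a new reading comes with each control period).
- ctrl.get_image(name): name is "scene" or "top" or "wrist"; returns a dict with "color" (384x512x3 uint8, red, green, blue), "depth" (384x512 float32, m along the optical axis (not along the pixel's ray), 0 where there is no reading), "camera_matrix" (3x3 intrinsics, pixels), "dist_coeffs" ([k1, k2, p1, p2, k3] as OpenCV has them; the pictures are not rectified), "extrinsics" (4x4, takes a point from camera to world coordinates); the wrist camera has in their place "tool_from_camera" (4x4, takes a point from camera to tool coordinates, whose origin is the TCP and whose axes are the flange's). Camera axes: x right, y up, looking along -z (the intrinsics and any distortion apply to the point x, -y, -z); pixel columns grow to the right and rows downward; lengths in m; the calibration is good to about 2 mm. A picture is of the moment at which its call begins: read the wrist's pose just before it.
- ctrl.close_job(): hands the job in; it is judged then, once.
Trained networks look in the newest picture that a camera, given by its name, has taken for a name from the list of things; names that differ only in an ending like _2 or _b are one class to them, and where a whole thing is asked for, a point or a joint stands for the part that bears it (a point fixed in the world has none). Each returns a list of dicts, best first, with "confidence" (0 to 1); they miss things now and then, are a little off and sometimes report something else, mostly with a low value. They report only what shows in the picture. A call takes as long as a camera call.
- ctrl.find_in(query, camera): "bbox" ([centre column, centre row, width, height] in pixels, round what is visible of it).
- ctrl.outline_of(query, camera): "mask" (384x512 bool, what is visible of it) and "bbox" ([centre column, centre row, width, height] in pixels, round what is visible of it).
The state is a dict: "time": time; "joint_positions": joint angles; "qd": joint speeds; "joint_torque": joint torques, N m; "position": TCP position; "tool_rot": TCP orientation; "ft_force": force on the tool from outside, world axes, zero at the start; "torque": the same for the moment, N m; "grip_width": opening from 0.0 (shut) to 1.0 (fully open); "grip_force": force on a finger pad.
Only numpy, scipy, OpenCV 4.12 (cv2) and the standard library are available. Lean on these libraries where they do the work, as an engineer would, in place of code of your own. Each camera call takes 0.05 s, during which the arm holds its last target. There are 200 camera calls.

## Working session

There is one attempt and no reset: what is moved stays moved. The work goes in short steps, Python scripts to look and compute and a shell command to move; the robot and the scene stay as the last step left them, time stands still between calls to the robot, and variables do not carry over. Pictures are saved under pics/ and viewed, at most 10 in all, crops included, and the job is handed in when it is done.

```bash
mkdir -p pics
cat > h.py <<'E'
import numpy as np, cv2
from bench import ctrl
from scipy.spatial.transform import Rotation as R
def cloud(im,T=None):
    K=np.array(im["camera_matrix"]);d=np.array(im["dist_coeffs"]);z=im["depth"]
    h,w=z.shape;u,v=np.meshgrid(np.arange(w),np.arange(h))
    p=cv2.undistortPoints(np.stack([u,v],-1).reshape(-1,1,2).astype(float),K,d).reshape(h,w,2)
    P=np.stack([p[...,0]*z,-p[...,1]*z,-z],-1)
    T=np.array(im["extrinsics"]) if T is None else T
    return P@T[:3,:3].T+T[:3,3]
E
python3 - <<'E'
from h import *
s=ctrl.get_state();print({k:np.round(v,3) for k,v in s.items()})
for n in("top","scene"):
    im=ctrl.get_image(n);np.savez("%s.npz"%n,P=cloud(im),c=im["color"])
    cv2.imwrite("pics/%s0.png"%n,im["color"][...,::-1])
    P=cloud(im)
    for q in("scraper","plate","mat","bin","hood","gauge","bed"):
        r=ctrl.outline_of(q,n)
        if r:
            m=r[0]["mask"]&(im["depth"]>0);X=P[m]
            rc=cv2.minAreaRect(X[:,:2].astype(np.float32))
            print(n,q,round(r[0]["confidence"],2),np.round(r[0]["bbox"]),np.round(np.median(X,0),3),"rect",np.round(rc[0],3),np.round(rc[1],3),round(rc[2],1))
E
```

```text
{'time': np.float64(0.0), 'joint_positions': array([-1.119,  0.322, -0.07 ,  1.452,  0.023,  1.371, -0.057]), 'qd': array([-0.001, -0.001,  0.   ,  0.   ,  0.   , -0.   , -0.003]), 'joint_torque': array([-0.0000e+00, -4.9128e+01, -4.0400e-01, -3.1253e+01, -6.4000e-02,
        4.4000e-02,  0.0000e+00]), 'position': array([0.275, 0.588, 0.212]), 'tool_rot': array([-6.820e-01, -3.066e+00,  3.000e-03]), 'ft_force': array([-0.534,  0.414,  0.868]), 'torque': array([-0.002, -0.002,  0.057]), 'grip_force': np.float64(0.0), 'grip_width': np.float64(0.996)}
top scraper 0.71 [114. 224.  49.  65.] [0.544 0.383 0.038] rect [0.496 0.382] [0.196 0.152] 19.0
top plate 0.92 [225. 241. 121.  70.] [0.48  0.049 0.06 ] rect [0.48  0.044] [0.365 0.171] 83.8
top mat 0.78 [121. 230.  74.  89.] [0.468 0.372 0.003] rect [0.486 0.386] [0.286 0.223] 5.3
top bin 0.6 [327. 261.  57.  86.] [ 0.446 -0.276  0.006] rect [ 0.449 -0.277] [0.145 0.251] 84.2
top hood 0.87 [235. 242. 148. 120.] [0.469 0.011 0.06 ] rect [0.483 0.005] [0.442 0.322] 84.8
top gauge 0.46 [239. 198.  21.  12.] [0.602 0.002 0.058] rect [0.604 0.002] [0.055 0.022] 79.3
top bed 0.79 [237. 243. 148. 122.] [0.469 0.013 0.06 ] rect [0.483 0.006] [0.428 0.314] 83.2
scene scraper 0.68 [366. 237.  47.  55.] [0.553 0.395 0.036] rect [0.51  0.421] [0.159 0.212] 88.9
scene plate 0.95 [281. 188. 104.  71.] [0.484 0.059 0.06 ] rect [0.482 0.024] [0.379 0.173] 83.0
scene mat 0.65 [365. 238.  73.  81.] [0.482 0.392 0.003] rect [0.486 0.389] [0.289 0.222] 5.6
scene bin 0.57 [215. 160.  49.  52.] [ 0.467 -0.307  0.008] rect [ 0.45  -0.262] [0.164 0.245] 81.3
scene hood 0.87 [276. 186. 125. 121.] [0.51  0.016 0.06 ] rect [0.435 0.007] [0.423 0.397] 83.6
scene gauge 0.42 [366. 235.  43.  56.] [0.558 0.393 0.037] rect [0.497 0.389] [0.197 0.158] 19.0
scene bed 0.88 [274. 186. 126. 118.] [0.51 0.01 0.06] rect [ 0.424 -0.024] [0.492 0.411] 83.2
```

Run:
```python
from h import *
c=cv2.imread("pics/top0.png");cv2.imwrite("pics/t1.png",cv2.resize(c[150:330,60:380],None,fx=2.5,fy=2.5,interpolation=cv2.INTER_CUBIC))
d=np.load("top.npz");P=d["P"];c=d["c"].astype(int)
# rails: z 0.066..0.078 ; hood top ~0.156
x,y,z=P[...,0],P[...,1],P[...,2]
reg=(x>.3)&(x<.7)&(y>-.25)&(y<.3)
for nm,a,b in(("rails",.067,.078),("hood",.148,.162),("plate",.057,.063)):
    m=reg&(z>a)&(z<b);print(nm,m.sum(),[np.round(v,3) for v in cv2.minAreaRect(P[m][:,:2].astype(np.float32))])
m=reg&(z>.067)&(z<.078)
n,l,st,ce=cv2.connectedComponentsWithStats(m.astype(np.uint8))
for i in range(1,n):
    if st[i,4]>60:
        X=P[l==i];print(st[i],[np.round(v,4) for v in cv2.minAreaRect(X[:,:2].astype(np.float32))],np.round(cv2.fitLine(X[:,:2].astype(np.float32),cv2.DIST_HUBER,0,.01,.01).ravel(),4))
# scraper top pts
m=(z>.03)&(z<.045)&(x>.3)&(x<.7)&(y>.2)&(y<.55);X=P[m];print("scr",m.sum(),[np.round(v,4) for v in cv2.minAreaRect(X[:,:2].astype(np.float32))])
b=np.float32(cv2.boxPoints(cv2.minAreaRect(X[:,:2].astype(np.float32))));print(b)
np.save("scr.npy",X)
```

```text
rails 1488 [array([0.477, 0.036]), array([0.347, 0.263]), np.float64(82.952)]
hood 1442 [array([ 0.458, -0.161]), array([0.054, 0.274]), np.float64(83.711)]
plate 4490 [array([0.487, 0.035]), array([0.354, 0.262]), np.float64(81.232)]
[177 195 112  27 581] [array([0.5728, 0.025 ]), array([0.3456, 0.0174]), np.float64(83.1152)] [0.1177 0.9931 0.5725 0.0234]
[163 254 115  29 624] [array([0.3896, 0.0468]), array([0.3474, 0.0168]), np.float64(83.3308)] [0.1161 0.9932 0.3893 0.0451]
scr 790 [array([0.4619, 0.3341]), array([0.3346, 0.1496]), np.float64(33.4655)]
[[0.28111565 0.30426586]
 [0.36361074 0.17946625]
 [0.6427177  0.36396176]
 [0.5602226  0.48876137]]
```

View pics/t1.png

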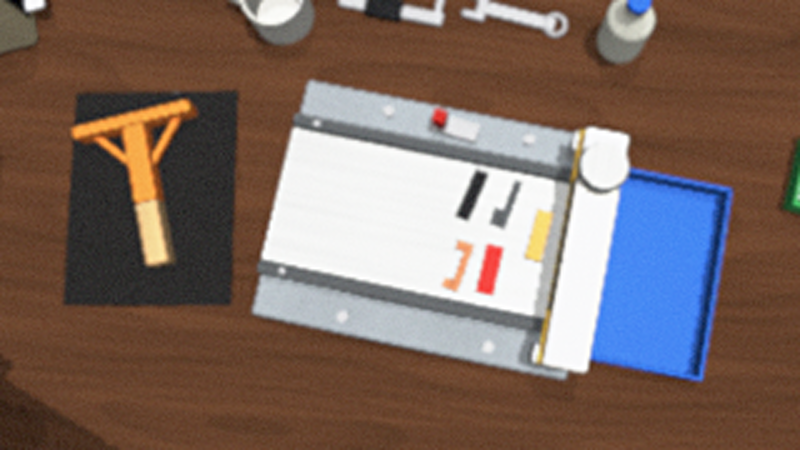

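```bash
cat >> h.py <<'E'
def scr_fit(P,color,mask=None,zlo=.028,zhi=.05,center=None):
    hsv=cv2.cvtColor(color.astype(np.uint8),cv2.COLOR_RGB2HSV)
    m=(P[...,2]>zlo)&(P[...,2]<zhi)&(hsv[...,1]>70)
    if mask is not None: m&=cv2.dilate(mask.astype(np.uint8),np.ones((5,5)))>0
    X=P[m]
    from scipy.optimize import differential_evolution
    def dist(L,c,h):
        q=np.abs(L-c)-h;return np.linalg.norm(np.maximum(q,0),axis=1)
    A=np.stack(np.meshgrid(np.linspace(-.077,.077,32),np.linspace(-.144,-.132,4)),-1).reshape(-1,2)
    B=np.stack(np.meshgrid(np.linspace(-.014,.014,7),np.linspace(-.13,.05,37)),-1).reshape(-1,2)
    M=np.r_[A,B]
    from scipy.spatial import cKDTree
    t=cKDTree(X[:,:2])
    def f(p):
        Rm=np.array([[np.cos(p[2]),-np.sin(p[2])],[np.sin(p[2]),np.cos(p[2])]])
        L=(X[:,:2]-p[:2])@Rm
        d=np.minimum(dist(L,np.array([0,-.138]),np.array([.077,.007])),dist(L,np.array([0,-.04]),np.array([.014,.09])))
        return np.minimum(d,.01).mean()+np.minimum(t.query(M@Rm.T+p[:2])[0],.02).mean()
    c=X.mean(0)[:2]
    r=differential_evolution(f,[(c[0]-.15,c[0]+.15),(c[1]-.15,c[1]+.15),(-np.pi,np.pi)],seed=1,maxiter=150)
    return r.x,r.fun,len(X)
E
python3 - <<'E'
from h import *
for n in("top","scene"):
    im=ctrl.get_image(n);m=ctrl.outline_of("scraper",n)[0]["mask"]
    print(n,scr_fit(cloud(im),im["color"],m))
s=ctrl.get_state();r=R.from_rotvec(s["tool_rot"]);print(r.as_matrix().round(3))
im=ctrl.get_image("wrist");print(np.round(im["tool_from_camera"],3))
cv2.imwrite("pics/w0.png",im["color"][...,::-1])
E
```

```text
top (array([0.44909845, 0.36940798, 1.89606082]), np.float64(0.0014924645900626936), 752)
scene (array([0.45159927, 0.372149  , 1.91559384]), np.float64(0.001733227248435833), 604)
[[-0.906  0.424  0.   ]
 [ 0.424  0.906  0.   ]
 [-0.     0.    -1.   ]]
[[ 0.     0.964  0.266  0.071]
 [ 1.    -0.001  0.     0.002]
 [ 0.001  0.266 -0.964 -0.172]
 [ 0.     0.     0.     1.   ]]
```

```bash
python3 -m inch '[{"slide":[-0.16,-0.08,0.06],"angular":[0,0,-0.2],"claw":1},{"slide":[-0.33,-0.16,0.12],"angular":[0,0,-0.4],"claw":1},{"slide":[-0.5,-0.25,0.18],"angular":[0,0,-0.6],"claw":1},{"slide":[-0.66,-0.33,0.25],"angular":[0,0,-0.8],"claw":1},{"slide":[-0.83,-0.41,0.31],"angular":[0,0,-1],"claw":1},{"slide":[-1,-0.495,0.37],"angular":[0,0,-1],"claw":1},{"slide":[-1,-0.495,0.37],"angular":[0,0,-1],"claw":1},{"slide":[-1,-0.495,0.37],"angular":[0,0,-1],"claw":1},{"slide":[-1,-0.495,0.37],"angular":[0,0,-1],"claw":1}]' 60
python3 -m inch '[{"slide":[0,0,0],"angular":[0,0,-0.2],"claw":1},{"slide":[0,0,0],"angular":[0,0,-0.46],"claw":1},{"slide":[0,0,0],"angular":[0,0,-0.46],"claw":1},{"slide":[0,0,0],"angular":[0,0,-0.46],"claw":1}]'
python3 - <<'E'
from h import *
s=ctrl.get_state();r=R.from_rotvec(s["tool_rot"]);print(s["position"],r.as_matrix().round(3),s["ft_force"],s["joint_positions"].round(2) if hasattr(s["joint_positions"],'round') else s["joint_positions"])
T=np.eye(4);T[:3,:3]=r.as_matrix();T[:3,3]=s["position"]
im=ctrl.get_image("wrist");P=cloud(im,T@np.array(im["tool_from_camera"]))
cv2.imwrite("pics/w1.png",im["color"][...,::-1])
o=ctrl.outline_of("scraper","wrist");print(len(o))
m=o[0]["mask"]&(im["depth"]>0)&(P[...,2]>.03)&(P[...,2]<.045);X=P[m];L=(X-s["position"])@r.as_matrix();print(m.sum(),np.median(X[:,2]))
# stem edges in tool y for slices of tool x
for a in np.arange(-.1,.06,.02):
    q=L[(L[:,0]>a)&(L[:,0]<a+.02)]
    if len(q)>20: print(round(a+.01,3),len(q),np.percentile(q[:,1],[1,50,99]).round(4))
print("tool x range",np.percentile(L[:,0],[0,1,99,100]).round(3))
E
```

```text
time: 1.95
position: [0.4488, 0.3721, 0.1211]
tool_rot: [-0.137, 3.139, 0.002]
ft_force: [0.6, 0.1, 0.7]
grip_width: 1.004
grip_force: 0.0
time: 2.35
position: [0.4488, 0.3721, 0.1211]
tool_rot: [-0.509, 3.1, 0.001]
ft_force: [0.1, -0.5, 0.4]
grip_width: 1.002
grip_force: 0.0
[0.4487991  0.37206245 0.12106714] [[-0.947 -0.32   0.   ]
 [-0.32   0.947  0.001]
 [-0.001  0.001 -1.   ]] [ 0.10140289 -0.50794479  0.43689847] [-0.73  0.24 -0.01  1.74  0.    1.16  1.16]
1
3650 0.039084917282992376
-0.09 316 [-0.0135  0.0004  0.0144]
-0.05 373 [-0.0128  0.0004  0.0137]
-0.03 515 [-0.0137  0.0004  0.0135]
-0.01 537 [-0.0135  0.0004  0.0132]
0.01 578 [-0.0131  0.0004  0.0139]
0.03 636 [-0.0139 -0.0006  0.0136]
0.05 276 [-0.0137  0.0003  0.0134]
tool x range [-0.134 -0.133  0.047  0.048]
```

View pics/w1.png

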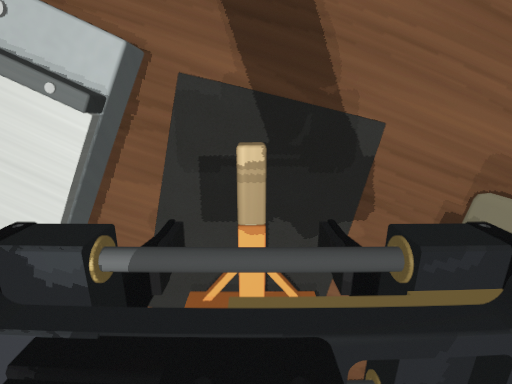

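The wrist view shows the handle centred between the fingers (column ~252), wood end at row 145; measured offsets are under 2 mm. Descend and grip.

```bash
python3 -m inch '[{"slide":[0,0,0.1],"angular":[0,0,0],"claw":1},{"slide":[0,0,0.2],"angular":[0,0,0],"claw":1},{"slide":[0,0,0.3],"angular":[0,0,0],"claw":1},{"slide":[0,0,0.37],"angular":[0,0,0],"claw":1},{"slide":[0,0,0.404],"angular":[0,0,0],"claw":1},{"slide":[0,0,0.404],"angular":[0,0,0],"claw":1},{"slide":[0,0,0.404],"angular":[0,0,0],"claw":1}]' 60
python3 -m inch '[{"slide":[0,0,0],"angular":[0,0,0],"claw":-1},{"slide":[0,0,0],"angular":[0,0,0],"claw":-1},{"slide":[0,0,0],"angular":[0,0,0],"claw":-1},{"slide":[0,0,0],"angular":[0,0,0],"claw":-1},{"slide":[0,0,0],"angular":[0,0,0],"claw":-1},{"slide":[0,0,0],"angular":[0,0,0],"claw":-1},{"slide":[0,0,0],"angular":[0,0,0],"claw":-1},{"slide":[0,0,0],"angular":[0,0,0],"claw":-1}]' 60
```

```text
time: 3.15
position: [0.45, 0.3712, 0.0205]
tool_rot: [-0.51, 3.099, 0.001]
ft_force: [-0.4, -0.1, 0.5]
grip_width: 1.0
grip_force: 0.0
time: 3.95
position: [0.4495, 0.3707, 0.0196]
tool_rot: [0.511, -3.1, -0.0]
ft_force: [-0.9, 3.5, -1.0]
grip_width: 0.357
grip_force: 0.7
```

```bash
python3 -m inch '[{"slide":[0,0,0],"angular":[0,0,0],"claw":-1},{"slide":[0,0,0],"angular":[0,0,0],"claw":-1},{"slide":[0,0,0],"angular":[0,0,0],"claw":-1}]' 60
python3 -m inch '[{"slide":[0,0,-0.04],"angular":[0,0,0],"claw":-1},{"slide":[0,0,-0.12],"angular":[0,0,0],"claw":-1},{"slide":[0,0,-0.2],"angular":[0,0,0],"claw":-1},{"slide":[0,0,-0.3],"angular":[0,0,0],"claw":-1},{"slide":[0,0,-0.4],"angular":[0,0,0],"claw":-1},{"slide":[0,0,-0.5],"angular":[0,0,0],"claw":-1},{"slide":[0,0,-0.56],"angular":[0,0,0],"claw":-1},{"slide":[0,0,-0.56],"angular":[0,0,0],"claw":-1},{"slide":[0,0,-0.56],"angular":[0,0,0],"claw":-1}]'
```

```text
time: 4.25
position: [0.4493, 0.3711, 0.0196]
tool_rot: [-0.512, 3.1, 0.001]
ft_force: [0.1, 1.8, 0.0]
grip_width: 0.316
grip_force: 60.0
time: 5.15
position: [0.4491, 0.37, 0.1588]
tool_rot: [0.51, -3.099, 0.001]
ft_force: [-0.5, 0.2, -3.9]
grip_width: 0.312
grip_force: 60.0
```

```bash
A='' ; python3 -m inch '[{"slide":[0,0,0],"angular":[0,0,0.2],"claw":-1},{"slide":[0,0,0],"angular":[0,0,0.46],"claw":-1},{"slide":[0,0,0],"angular":[0,0,0.72],"claw":-1},{"slide":[0,0,0],"angular":[0,0,1],"claw":-1}]' | head -3
python3 -m inch '[{"slide":[0,0,0],"angular":[0,0,0.25],"claw":-1},{"slide":[0,0,0],"angular":[0,0,0.5],"claw":-1},{"slide":[0,0,0],"angular":[0,0,0.75],"claw":-1},{"slide":[0,0,0],"angular":[0,0,1],"claw":-1}]' | head -3
python3 -m inch '[{"slide":[0,0,0],"angular":[0,0,0.25],"claw":-1},{"slide":[0,0,0],"angular":[0,0,0.5],"claw":-1},{"slide":[0,0,0],"angular":[0,0,0.75],"claw":-1},{"slide":[0,0,0],"angular":[0,0,1],"claw":-1}]' | head -3
python3 -m inch '[{"slide":[0,0,0],"angular":[0,0,0.25],"claw":-1},{"slide":[0,0,0],"angular":[0,0,0.5],"claw":-1},{"slide":[0,0,0],"angular":[0,0,0.7],"claw":-1},{"slide":[0,0,0],"angular":[0,0,0.85],"claw":-1},{"slide":[0,0,0],"angular":[0,0,0.85],"claw":-1},{"slide":[0,0,0],"angular":[0,0,0.85],"claw":-1}]'
python3 - <<'E'
from h import *
s=ctrl.get_state();M=R.from_rotvec(s["tool_rot"]).as_matrix();print(s["position"],M.round(3))
for n in("top","scene"):
    im=ctrl.get_image(n);P=cloud(im)
    print(scr_fit(P,im["color"],None,.165,.195))
    if n=="top":cv2.imwrite("pics/t2.png",im["color"][...,::-1])
    m=(P[...,0]>.3)&(P[...,0]<.65)&(P[...,1]>-.25)&(P[...,1]<.25)&(P[...,2]>.068)&(P[...,2]<.078)
    k,l,st,ce=cv2.connectedComponentsWithStats(m.astype(np.uint8))
    for i in range(1,k):
      if st[i,4]>150:
        X=P[l==i];v=cv2.fitLine(X[:,:2].astype(np.float32),cv2.DIST_HUBER,0,.01,.01).ravel();print(n,v.round(4),X[:,1].min().round(3),X[:,1].max().round(3))
E
```

```text
time: 5.55
position: [0.4485, 0.3696, 0.1572]
tool_rot: [-0.318, -3.123, 0.005]
time: 5.95
position: [0.4485, 0.3698, 0.1573]
tool_rot: [-1.115, -2.935, 0.005]
time: 6.35
position: [0.4486, 0.3698, 0.1574]
tool_rot: [-1.837, -2.547, 0.006]
time: 6.95
position: [0.449, 0.3702, 0.1583]
tool_rot: [2.347, 2.088, -0.003]
ft_force: [0.2, 0.2, -3.6]
grip_width: 0.312
grip_force: 60.0
[0.44897366 0.37019877 0.15826557] [[ 0.116  0.993 -0.001]
 [ 0.993 -0.116 -0.002]
 [-0.002 -0.001 -1.   ]]
(array([ 0.4478625 ,  0.36575808, -0.10499616]), np.float64(0.00439057769684727), 902)
top [0.1177 0.9931 0.5726 0.0244] -0.147 0.198
top [0.1169 0.9931 0.3893 0.0446] -0.127 0.22
(array([ 0.3318572 , -0.47545694,  2.25135223]), np.float64(0.03), 1429)
scene [0.1144 0.9934 0.3918 0.0361] -0.148 0.204
scene [0.1165 0.9932 0.5755 0.0293] -0.16 0.201
```

```bash
python3 -m inch '[{"slide":[-0.1,0.05,0],"angular":[0,0,0],"claw":-1},{"slide":[-0.2,0.1,0],"angular":[0,0,0],"claw":-1},{"slide":[-0.3,0.14,0],"angular":[0,0,0],"claw":-1},{"slide":[-0.4,0.19,0],"angular":[0,0,0],"claw":-1},{"slide":[-0.5,0.24,0],"angular":[0,0,0],"claw":-1},{"slide":[-0.58,0.27,0.05],"angular":[0,0,0],"claw":-1},{"slide":[-0.63,0.287,0.12],"angular":[0,0,0],"claw":-1},{"slide":[-0.63,0.287,0.2],"angular":[0,0,0],"claw":-1},{"slide":[-0.63,0.287,0.258],"angular":[0,0,0],"claw":-1},{"slide":[-0.63,0.287,0.258],"angular":[0,0,0],"claw":-1}]'
python3 - <<'E'
from h import *
im=ctrl.get_image("top");P=cloud(im);print(scr_fit(P,im["color"],None,.108,.125))
m=cv2.resize(im["color"][150:330,100:380],None,fx=2.5,fy=2.5,interpolation=cv2.INTER_CUBIC);cv2.imwrite("pics/t3.png",m[...,::-1])
a=np.array([.1172,.9931]);n=np.array([.9931,-.1172]);c=np.array([.481,.0345])
hsv=cv2.cvtColor(im["color"],cv2.COLOR_RGB2HSV)
X=P[(P[...,2]>.105)&(P[...,2]<.125)&(hsv[...,1]>130)&(hsv[...,0]<22)];q=X[:,:2]-c
b=q@a;l=q@n;print(len(X),"y",np.percentile(b,[0,1,50,99]).round(3))
k=b<b.min()+.02;print("blade lateral",l[k].min().round(4),l[k].max().round(4),np.median(X[k][:,2]))
print("front edge per side",[b[k&(l<-.04)].min().round(4),b[k&(abs(l)<.03)].min().round(4),b[k&(l>.04)].min().round(4)])
E
```

```text
time: 8.05
position: [0.5003, 0.2054, 0.0928]
tool_rot: [-2.347, -2.086, 0.007]
ft_force: [-0.1, -1.3, -2.8]
grip_width: 0.313
grip_force: 60.0
(array([ 0.57825614,  0.03014099, -2.19807588]), np.float64(0.01358412996605202), 712)
551 y [-0.697 -0.686  0.047  0.137]
blade lateral 0.0268 0.1558 0.11103555684265398Traceback (most recent call last):
  File "<stdin>", line 9, in <module>
    return umr_minimum(a, axis, None, out, keepdims, initial, where)
ValueError: zero-size array to reduction operation minimum which has no identity
```

View pics/t3.png

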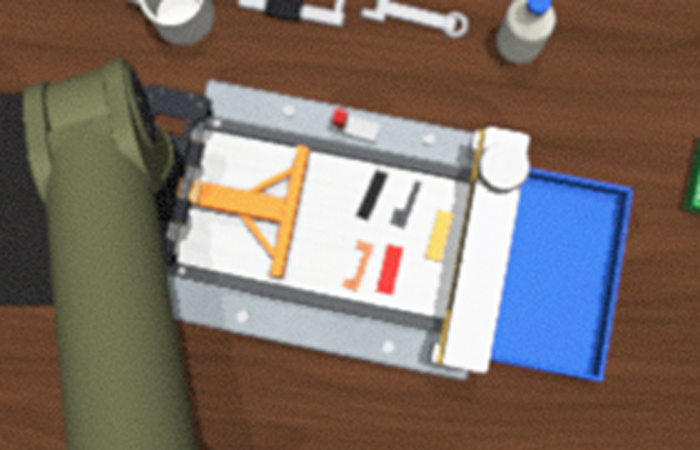

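The picture shows the blade between the rails (columns 270-310, rows 145-277), behind all five chips (columns 345-450). I'll measure the centring.

Run:
```python
from h import *
a=np.array([.1172,.9931]);n=np.array([.9931,-.1172])
for cam,c in(("top",np.array([.481,.0345])),("scene",np.array([.4837,.0327]))):
    im=ctrl.get_image(cam);P=cloud(im)
    hsv=cv2.cvtColor(im["color"],cv2.COLOR_RGB2HSV)
    q=(P[...,:2]-c);b=q@a;l=q@n
    m=(P[...,2]>.100)&(P[...,2]<.135)&(hsv[...,1]>110)&(hsv[...,0]<22)&(abs(l)<.12)&(b>-.1)&(b<.2)
    b=b[m];l=l[m];z=P[m][:,2]
    f=np.percentile(b,2);k=b<f+.012
    print(cam,m.sum(),"lat",l[k].min().round(4),l[k].max().round(4),"z",[np.median(z[k&(l<-.03)]).round(4),np.median(z[k&(l>.03)]).round(4)],"front",[b[k&(l<-.04)].min().round(4),b[k&(l>.04)].min().round(4)], "f",f.round(4))
    st=(b>f+.02)&(abs(l)<.02);print(" stem z",[(np.median(z[st&(b>u)&(b<u+.03)]).round(4),np.median(l[st&(b>u)&(b<u+.03)]).round(4)) for u in(f+.02,f+.05,f+.08)])
```

```text
top 581 lat -0.0749 0.0781 z [np.float64(0.1165), np.float64(0.1166)] front [np.float64(0.0231), np.float64(0.0266)] f 0.0239
 stem z [(np.float64(0.1134), np.float64(-0.0001)), (np.float64(0.1126), np.float64(0.001)), (np.float64(0.1127), np.float64(-0.0006))]
scene 315 lat -0.077 0.0794 z [np.float64(0.1161), np.float64(0.1164)] front [np.float64(0.0288), np.float64(0.0311)] f 0.0308
 stem z [(np.float64(0.1127), np.float64(0.0048)), (np.float64(0.1123), np.float64(0.0047)), (np.float64(0.1148), np.float64(-0.0033))]
```

```bash
python3 -m inch '[{"slide":[0,-0.004,0.02],"angular":[0,0,0],"claw":-1},{"slide":[0,-0.004,0.04],"angular":[0,0,0],"claw":-1},{"slide":[0,-0.004,0.052],"angular":[0,0,0],"claw":-1},{"slide":[0,-0.004,0.052],"angular":[0,0,0],"claw":-1},{"slide":[0,-0.004,0.052],"angular":[0,0,0],"claw":-1}]'
python3 -m inch '[{"slide":[0,0,0.004],"angular":[0,0,0],"claw":-1},{"slide":[0,0,0.006],"angular":[0,0,0],"claw":-1},{"slide":[0,0,0.006],"angular":[0,0,0],"claw":-1}]'
```

```text
time: 8.7
position: [0.5012, 0.2059, 0.0822]
tool_rot: [2.349, 2.086, -0.0]
ft_force: [0.0, 0.3, -4.0]
grip_width: 0.31
grip_force: 60.0
time: 9.0
position: [0.5012, 0.2059, 0.0807]
tool_rot: [2.349, 2.086, 0.0]
ft_force: [0.0, -0.1, -3.9]
grip_width: 0.31
grip_force: 60.0
```

```bash
python3 -m inch '[{"slide":[0,0,0.002],"angular":[0,0,0],"claw":-1},{"slide":[0,0,0.004],"angular":[0,0,0],"claw":-1},{"slide":[0,0,0.004],"angular":[0,0,0],"claw":-1}]'
```

```text
time: 9.3
position: [0.5012, 0.2059, 0.0796]
tool_rot: [-2.349, -2.086, 0.0]
ft_force: [-1.1, 0.0, -3.2]
grip_width: 0.315
grip_force: 60.0
```

```bash
python3 -m inch '[{"slide":[0,0,0.004],"angular":[0,0,0],"claw":-1},{"slide":[0,0,0.006],"angular":[0,0,0],"claw":-1},{"slide":[0,0,0.006],"angular":[0,0,0],"claw":-1}]' | sed -n 1,4p
python3 -m inch '[{"slide":[0,0,0.002],"angular":[0,0,0],"claw":-1},{"slide":[0,0,0.004],"angular":[0,0,0],"claw":-1},{"slide":[0,0,0.004],"angular":[0,0,0],"claw":-1}]'| sed -n 1,4p
```

```text
time: 9.6
position: [0.5012, 0.2059, 0.0781]
tool_rot: [2.349, 2.086, 0.0]
ft_force: [0.2, 0.1, -2.7]
time: 9.9
position: [0.5012, 0.206, 0.0772]
tool_rot: [-2.349, -2.086, -0.0]
ft_force: [0.2, 0.2, -2.9]
```

```bash
python3 -m inch '[{"slide":[0,0,0.002],"angular":[0,0,0],"claw":-1},{"slide":[0,0,0.004],"angular":[0,0,0],"claw":-1},{"slide":[0,0,0.004],"angular":[0,0,0],"claw":-1}]' | sed -n 1,4p
python3 -m inch '[{"slide":[0,0,0.002],"angular":[0,0,0],"claw":-1},{"slide":[0,0,0.002],"angular":[0,0,0],"claw":-1},{"slide":[0,0,0.002],"angular":[0,0,0],"claw":-1}]'| sed -n 1,4p
```

```text
time: 10.2
position: [0.5013, 0.2062, 0.0766]
tool_rot: [-2.349, -2.086, -0.001]
ft_force: [-0.4, 0.9, -0.1]
time: 10.5
position: [0.5013, 0.2061, 0.0762]
tool_rot: [-2.349, -2.086, -0.001]
ft_force: [-2.6, 0.9, 3.3]
```

```bash
python3 -m inch '[{"slide":[0,0,0.002],"angular":[0,0,0],"claw":-1},{"slide":[0,0,0.002],"angular":[0,0,0],"claw":-1},{"slide":[0,0,0.002],"angular":[0,0,0],"claw":-1}]'| sed -n 1,4p
python3 -m inch '[{"slide":[-0.008,0,0],"angular":[0,0,0],"claw":-1},{"slide":[-0.024,0,0],"angular":[0,0,0],"claw":-1},{"slide":[-0.04,0,0],"angular":[0,0,0],"claw":-1},{"slide":[-0.06,0,0],"angular":[0,0,0],"claw":-1},{"slide":[-0.08,0,0],"angular":[0,0,0],"claw":-1}]'
```

```text
time: 10.8
position: [0.5013, 0.2061, 0.0759]
tool_rot: [-2.349, -2.086, -0.001]
ft_force: [-3.4, -0.2, 6.3]
time: 11.3
position: [0.5, 0.1874, 0.0761]
tool_rot: [-2.348, -2.087, -0.006]
ft_force: [1.6, 5.8, 3.8]
grip_width: 0.315
grip_force: 60.0
```

```bash
python3 -m inch '[{"slide":[-0.02,0,0.001],"angular":[0,0,0],"claw":-1},{"slide":[-0.04,0,0.001],"angular":[0,0,0],"claw":-1},{"slide":[-0.06,0,0.001],"angular":[0,0,0],"claw":-1},{"slide":[-0.08,0,0.001],"angular":[0,0,0],"claw":-1},{"slide":[-0.1,0,0.001],"angular":[0,0,0],"claw":-1},{"slide":[-0.12,0,0.001],"angular":[0,0,0],"claw":-1},{"slide":[-0.14,0,0.001],"angular":[0,0,0],"claw":-1},{"slide":[-0.16,0,0.001],"angular":[0,0,0],"claw":-1},{"slide":[-0.18,0,0.001],"angular":[0,0,0],"claw":-1},{"slide":[-0.2,0,0.001],"angular":[0,0,0],"claw":-1}]'|sed -n 1,4p
```

```text
time: 12.3
position: [0.4943, 0.1378, 0.0761]
tool_rot: [2.348, 2.087, 0.007]
ft_force: [0.6, 4.9, 5.5]
```

```bash
python3 -m inch '[{"slide":[-0.02,0,0.001],"angular":[0,0,0],"claw":-1},{"slide":[-0.04,0,0.001],"angular":[0,0,0],"claw":-1},{"slide":[-0.06,0,0.001],"angular":[0,0,0],"claw":-1},{"slide":[-0.08,0,0.001],"angular":[0,0,0],"claw":-1},{"slide":[-0.1,0,0.001],"angular":[0,0,0],"claw":-1},{"slide":[-0.12,0,0.001],"angular":[0,0,0],"claw":-1},{"slide":[-0.14,0,0.001],"angular":[0,0,0],"claw":-1},{"slide":[-0.16,0,0.001],"angular":[0,0,0],"claw":-1},{"slide":[-0.18,0,0.001],"angular":[0,0,0],"claw":-1},{"slide":[-0.2,0,0.001],"angular":[0,0,0],"claw":-1}]'|sed -n 1,4p
```

```text
time: 13.3
position: [0.4886, 0.0887, 0.076]
tool_rot: [-2.348, -2.087, -0.008]
ft_force: [0.4, 6.6, 5.8]
```

```bash
python3 -m inch '[{"slide":[-0.02,0,0.001],"angular":[0,0,0],"claw":-1},{"slide":[-0.04,0,0.001],"angular":[0,0,0],"claw":-1},{"slide":[-0.06,0,0.001],"angular":[0,0,0],"claw":-1},{"slide":[-0.08,0,0.001],"angular":[0,0,0],"claw":-1},{"slide":[-0.1,0,0.001],"angular":[0,0,0],"claw":-1},{"slide":[-0.12,0,0.001],"angular":[0,0,0],"claw":-1},{"slide":[-0.14,0,0.001],"angular":[0,0,0],"claw":-1}]'|sed -n 1,4p
python3 - <<'E'
from h import *
im=ctrl.get_image("top")
m=cv2.resize(im["color"][180:300,150:380],None,fx=3,fy=3,interpolation=cv2.INTER_CUBIC);cv2.imwrite("pics/t4.png",m[...,::-1])
E
```

```text
time: 14.0
position: [0.4846, 0.0543, 0.0759]
tool_rot: [-2.348, -2.087, -0.009]
ft_force: [1.5, 7.8, 6.3]
```

View pics/t4.png

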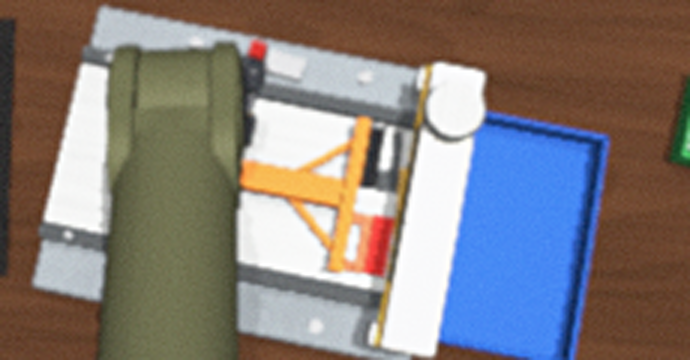

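The chips are gathered ahead of the blade (columns 350-410) and nothing is slipping under. Continue.

```bash
python3 -m inch '[{"slide":[-0.02,0,0],"angular":[0,0,0],"claw":-1},{"slide":[-0.04,0,0],"angular":[0,0,0],"claw":-1},{"slide":[-0.06,0,0],"angular":[0,0,0],"claw":-1},{"slide":[-0.08,0,0],"angular":[0,0,0],"claw":-1},{"slide":[-0.1,0,0],"angular":[0,0,0],"claw":-1},{"slide":[-0.12,0,0],"angular":[0,0,0],"claw":-1},{"slide":[-0.14,0,0],"angular":[0,0,0],"claw":-1},{"slide":[-0.16,0,0],"angular":[0,0,0],"claw":-1},{"slide":[-0.18,0,0],"angular":[0,0,0],"claw":-1},{"slide":[-0.2,0,0],"angular":[0,0,0],"claw":-1}]'|sed -n 1,4p
```

```text
time: 15.05
position: [0.4787, 0.0046, 0.0758]
tool_rot: [-2.348, -2.087, -0.008]
ft_force: [2.0, 8.2, 8.4]
```

```bash
python3 -m inch '[{"slide":[-0.02,0,0],"angular":[0,0,0],"claw":-1},{"slide":[-0.04,0,0],"angular":[0,0,0],"claw":-1},{"slide":[-0.06,0,0],"angular":[0,0,0],"claw":-1},{"slide":[-0.08,0,0],"angular":[0,0,0],"claw":-1},{"slide":[-0.1,0,0],"angular":[0,0,0],"claw":-1},{"slide":[-0.12,0,0],"angular":[0,0,0],"claw":-1},{"slide":[-0.14,0,0],"angular":[0,0,0],"claw":-1},{"slide":[-0.16,0,0],"angular":[0,0,0],"claw":-1}]'|sed -n 1,4p
```

```text
time: 15.85
position: [0.474, -0.0353, 0.0759]
tool_rot: [-2.348, -2.087, -0.008]
ft_force: [0.9, 8.3, 9.0]
```

```bash
python3 -m inch '[{"slide":[-0.02,0,-0.001],"angular":[0,0,0],"claw":-1},{"slide":[-0.04,0,-0.001],"angular":[0,0,0],"claw":-1},{"slide":[-0.06,0,-0.001],"angular":[0,0,0],"claw":-1},{"slide":[-0.08,0,-0.001],"angular":[0,0,0],"claw":-1},{"slide":[-0.1,0,-0.001],"angular":[0,0,0],"claw":-1},{"slide":[-0.12,0,-0.001],"angular":[0,0,0],"claw":-1},{"slide":[-0.12,0,-0.001],"angular":[0,0,0],"claw":-1},{"slide":[-0.12,0,-0.001],"angular":[0,0,0],"claw":-1}]'|sed -n 1,4p
python3 - <<'E'
from h import *
im=ctrl.get_image("top");P=cloud(im);i2=ctrl.get_image("scene")
for q in range(1,6):
  for n,p in(("top",P),("scene",cloud(i2))):
    r=ctrl.outline_of("chip%d"%q,n)
    if r: print(q,n,round(r[0]["confidence"],2),np.round(r[0]["bbox"]),np.median(p[r[0]["mask"]],0).round(3))
a=cv2.resize(im["color"][190:300,200:380],None,fx=2.7,fy=2.7,interpolation=cv2.INTER_CUBIC)
b=cv2.resize(i2["color"][110:220,150:330],None,fx=2.7,fy=2.7,interpolation=cv2.INTER_CUBIC)
cv2.imwrite("pics/t5.png",np.vstack([a,b])[:600,:,::-1])
E
```

```text
time: 16.65
position: [0.4701, -0.0665, 0.0759]
tool_rot: [2.348, 2.086, 0.005]
ft_force: [0.5, 4.7, 8.2]
```

View pics/t5.png

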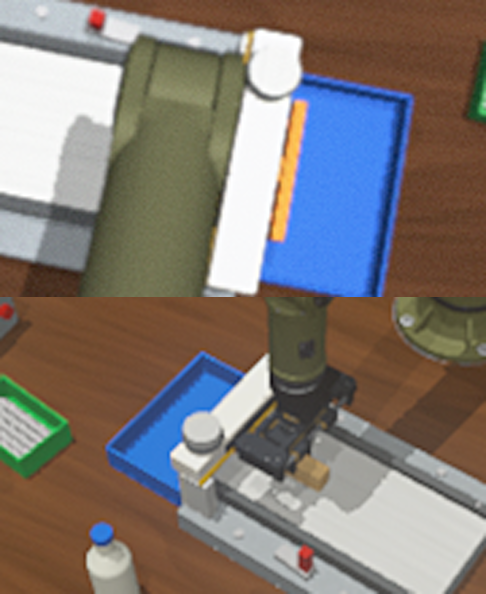

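```bash
python3 -m inch '[{"slide":[0,0,-0.008],"angular":[0,0,0],"claw":-1},{"slide":[0.02,0,-0.02],"angular":[0,0,0],"claw":-1},{"slide":[0.06,0,-0.02],"angular":[0,0,0],"claw":-1},{"slide":[0.12,0,-0.02],"angular":[0,0,0],"claw":-1},{"slide":[0.18,0,-0.02],"angular":[0,0,0],"claw":-1},{"slide":[0.26,0,-0.02],"angular":[0,0,0],"claw":-1},{"slide":[0.34,0,-0.02],"angular":[0,0,0],"claw":-1},{"slide":[0.42,0,-0.02],"angular":[0,0,0],"claw":-1},{"slide":[0.48,0,-0.02],"angular":[0,0,0],"claw":-1},{"slide":[0.48,0,-0.02],"angular":[0,0,0],"claw":-1}]'|sed -n 1,4p
python3 - <<'E'
from h import *
im=ctrl.get_image("top");P=cloud(im);i2=ctrl.get_image("scene")
for q in range(1,6):
  for n,p in(("top",P),("scene",cloud(i2))):
    r=ctrl.outline_of("chip%d"%q,n)
    if r: print(q,n,round(r[0]["confidence"],2),np.round(r[0]["bbox"]),np.median(p[r[0]["mask"]],0).round(3))
a=cv2.resize(im["color"][190:300,200:380],None,fx=2.7,fy=2.7,interpolation=cv2.INTER_CUBIC)
b=cv2.resize(i2["color"][110:220,150:330],None,fx=2.7,fy=2.7,interpolation=cv2.INTER_CUBIC)
cv2.imwrite("pics/t6.png",np.vstack([a,b])[:600,:,::-1])
E
```

```text
time: 18.25
position: [0.4823, 0.0546, 0.079]
tool_rot: [-2.344, -2.09, 0.001]
ft_force: [-0.5, -0.2, -3.6]
1 top 0.62 [308. 244.   8.   6.] [ 0.49  -0.216  0.02 ]
2 top 0.62 [308. 244.   8.   6.] [ 0.49  -0.216  0.02 ]
3 top 0.62 [308. 244.   8.   6.] [ 0.49  -0.216  0.02 ]
4 top 0.62 [308. 244.   8.   6.] [ 0.49  -0.216  0.02 ]
5 top 0.62 [308. 244.   8.   6.] [ 0.49  -0.216  0.02 ]
```

View pics/t6.png

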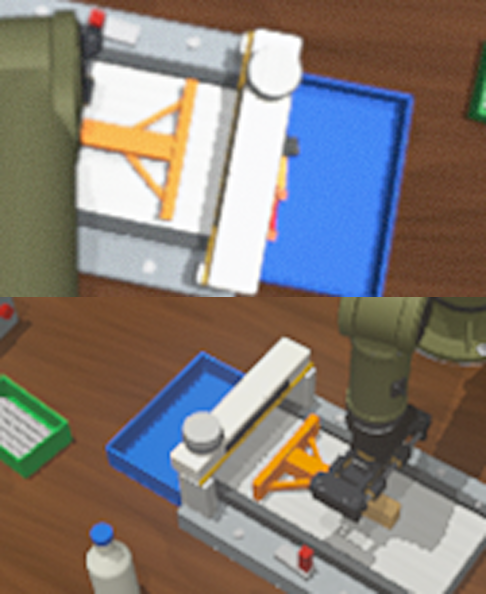

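Run:
```python
from h import *
im=ctrl.get_image("top");P=cloud(im);c=im["color"];hsv=cv2.cvtColor(c,cv2.COLOR_RGB2HSV)
for r in range(236,282,2):
    print(r,[("%d/%d/%d:%.0f"%(*hsv[r,k],P[r,k,2]*1000)) for k in range(298,314,2)])
```

```text
236 ['120/1/250:161', '120/1/250:155', '120/1/251:155', '10/3/253:158', '110/92/242:5', '108/190/243:4', '108/182/244:3', '108/187/243:6']
238 ['120/1/251:154', '120/1/251:157', '120/2/251:157', '23/4/254:155', '112/129/230:4', '108/186/246:5', '108/180/246:6', '109/181/244:9']
240 ['120/1/250:156', '105/2/251:158', '105/2/251:157', '15/4/254:156', '112/92/158:8', '111/144/200:20', '110/166/239:1', '108/181/245:3']
242 ['120/1/251:161', '120/1/251:156', '120/1/252:156', '165/2/234:157', '75/5/96:21', '70/7/105:18', '111/147/186:6', '108/183/247:9']
244 ['120/1/251:159', '120/1/251:162', '120/1/254:159', '120/1/203:15', '85/15/103:15', '120/3/101:20', '113/92/189:21', '109/178/247:3']
246 ['105/2/251:153', '120/1/250:152', '120/2/254:155', '18/7/183:19', '95/16/93:20', '70/8/94:20', '115/90/156:18', '109/182/246:5']
248 ['105/2/251:154', '120/1/250:155', '108/5/254:155', '21/104/236:13', '137/44/169:6', '111/188/230:4', '110/181/241:13', '108/185/245:0']
250 ['120/2/251:157', '105/2/251:153', '115/6/253:155', '23/132/248:11', '126/65/232:6', '108/185/247:6', '109/179/246:8', '109/179/
[... 1405 characters left out ...]
7']
272 ['98/8/255:156', '3/169/242:16', '130/125/241:4', '108/187/245:10', '108/180/245:8', '109/181/244:4', '108/182/244:9', '108/179/245:6']
274 ['86/7/253:154', '4/174/237:15', '124/118/236:6', '108/187/245:7', '109/178/245:7', '108/181/245:1', '109/181/244:1', '108/180/244:8']
276 ['9/8/232:158', '13/142/251:19', '151/68/191:17', '108/184/247:7', '109/180/245:5', '109/183/243:6', '108/179/245:5', '108/182/244:5']
278 ['159/21/211:16', '2/94/242:18', '119/101/240:9', '109/187/245:4', '108/181/245:5', '108/179/245:5', '108/183/244:6', '109/184/244:5']
280 ['111/95/244:9', '109/186/240:5', '109/180/245:3', '109/180/245:7', '109/176/244:5', '109/186/243:1', '109/183/244:5', '108/184/243:1']
```

```bash
python3 -m inch '[{"slide":[0,0,-0.08],"angular":[0,0,0],"claw":-1},{"slide":[0,0,-0.18],"angular":[0,0,0],"claw":-1},{"slide":[0,0,-0.28],"angular":[0,0,0],"claw":-1},{"slide":[0.08,-0.01,-0.32],"angular":[0,0,0],"claw":-1},{"slide":[0.2,-0.02,-0.32],"angular":[0,0,0],"claw":-1},{"slide":[0.34,-0.03,-0.32],"angular":[0,0,0],"claw":-1},{"slide":[0.48,-0.04,-0.32],"angular":[0,0,0],"claw":-1},{"slide":[0.62,-0.05,-0.32],"angular":[0,0,0],"claw":-1},{"slide":[0.76,-0.07,-0.32],"angular":[0,0,0],"claw":-1}]'|sed -n 1,4p
python3 -m inch '[{"slide":[0.14,-0.01,0],"angular":[0,0,0],"claw":-1},{"slide":[0.28,-0.03,0],"angular":[0,0,0],"claw":-1},{"slide":[0.42,-0.04,0],"angular":[0,0,0],"claw":-1},{"slide":[0.54,-0.05,0],"angular":[0,0,0],"claw":-1},{"slide":[0.64,-0.06,0],"angular":[0,0,0],"claw":-1},{"slide":[0.72,-0.07,0],"angular":[0,0,0],"claw":-1},{"slide":[0.75,-0.07,0.1],"angular":[0,0,0],"claw":-1},{"slide":[0.75,-0.07,0.2],"angular":[0,0,0],"claw":-1},{"slide":[0.75,-0.07,0.3],"angular":[0,0,0],"claw":-1},{"slide":[0.75,-0.07,0.4],"angular":[0,0,0],"claw":-1}]'|sed -n 1,4p
python3 -m inch '[{"slide":[0,0,0],"angular":[0,0,0],"claw":-1},{"slide":[0,0,0],"angular":[0,0,0],"claw":-1}]'|sed -n 1,4p
```

```text
time: 19.8
position: [0.4881, 0.244, 0.1596]
tool_rot: [2.349, 2.086, 0.001]
ft_force: [0.3, 0.4, -4.1]
time: 20.8
position: [0.4926, 0.431, 0.0583]
tool_rot: [2.348, 2.086, -0.001]
ft_force: [-0.0, -0.1, -4.1]
time: 21.0
position: [0.4926, 0.4308, 0.0595]
tool_rot: [2.349, 2.086, -0.002]
ft_force: [0.4, 0.5, -3.2]
```

```bash
python3 -m inch '[{"slide":[0,0,0.06],"angular":[0,0,0],"claw":-1},{"slide":[0,0,0.12],"angular":[0,0,0],"claw":-1},{"slide":[0,0,0.148],"angular":[0,0,0],"claw":-1},{"slide":[0,0,0.148],"angular":[0,0,0],"claw":-1}]'|sed -n 1,4p
python3 -m inch '[{"slide":[0,0,0.004],"angular":[0,0,0],"claw":-1},{"slide":[0,0,0.008],"angular":[0,0,0],"claw":-1},{"slide":[0,0,0.008],"angular":[0,0,0],"claw":-1}]'|sed -n 1,4p
```

```text
time: 21.4
position: [0.4918, 0.43, 0.0209]
tool_rot: [2.349, 2.086, -0.005]
ft_force: [-0.8, -0.5, -4.2]
time: 21.7
position: [0.493, 0.4313, 0.0212]
tool_rot: [-2.349, -2.086, -0.002]
ft_force: [1.4, 1.0, -3.6]
```

```bash
python3 -m inch '[{"slide":[0,0,0.004],"angular":[0,0,0],"claw":-1},{"slide":[0,0,0.006],"angular":[0,0,0],"claw":-1},{"slide":[0,0,0.006],"angular":[0,0,0],"claw":-1}]'|sed -n 1,4p
```

```text
time: 22.0
position: [0.493, 0.4314, 0.0197]
tool_rot: [-2.349, -2.086, -0.002]
ft_force: [1.2, 1.4, -2.3]
```

Near contact; release, rise and look.

```bash
python3 -m inch '[{"slide":[0,0,0.001],"angular":[0,0,0],"claw":1},{"slide":[0,0,0.001],"angular":[0,0,0],"claw":1},{"slide":[0,0,0.001],"angular":[0,0,0],"claw":1},{"slide":[0,0,0.001],"angular":[0,0,0],"claw":1},{"slide":[0,0,0.001],"angular":[0,0,0],"claw":1},{"slide":[0,0,0.001],"angular":[0,0,0],"claw":1},{"slide":[0,0,0.001],"angular":[0,0,0],"claw":1},{"slide":[0,0,0.001],"angular":[0,0,0],"claw":1}]'|sed -n 1,6p
python3 -m inch '[{"slide":[0,0,-0.06],"angular":[0,0,0],"claw":1},{"slide":[0,0,-0.16],"angular":[0,0,0],"claw":1},{"slide":[0,0,-0.3],"angular":[0,0,0],"claw":1},{"slide":[0,0,-0.46],"angular":[0,0,0],"claw":1},{"slide":[0,0,-0.62],"angular":[0,0,0],"claw":1},{"slide":[0,0,-0.78],"angular":[0,0,0],"claw":1},{"slide":[0,0,-0.9],"angular":[0,0,0],"claw":1},{"slide":[0,0,-0.96],"angular":[0,0,0],"claw":1},{"slide":[0,0,-0.96],"angular":[0,0,0],"claw":1}]'|sed -n 1,6p
```

```text
time: 22.8
position: [0.4927, 0.431, 0.0189]
tool_rot: [2.349, 2.086, 0.0]
ft_force: [-0.4, 0.3, -0.6]
grip_width: 0.947
grip_force: 0.0
time: 23.7
position: [0.4937, 0.4317, 0.2621]
tool_rot: [-2.349, -2.086, -0.008]
ft_force: [-0.3, 0.6, -0.4]
grip_width: 1.0
grip_force: 0.0
```

```bash
python3 -m inch '[{"slide":[-0.1,0,0],"angular":[0,0,0],"claw":1},{"slide":[-0.25,0.01,0],"angular":[0,0,0],"claw":1},{"slide":[-0.42,0.02,0],"angular":[0,0,0],"claw":1},{"slide":[-0.6,0.03,0],"angular":[0,0,0],"claw":1},{"slide":[-0.78,0.04,0],"angular":[0,0,0],"claw":1},{"slide":[-0.95,0.045,0],"angular":[0,0,0],"claw":1}]'|sed -n 1,2p
python3 -m inch '[{"slide":[-0.18,0,0],"angular":[0,0,0],"claw":1},{"slide":[-0.36,0.01,0],"angular":[0,0,0],"claw":1},{"slide":[-0.54,0.02,0],"angular":[0,0,0],"claw":1},{"slide":[-0.72,0.03,0],"angular":[0,0,0],"claw":1},{"slide":[-0.9,0.04,0],"angular":[0,0,0],"claw":1},{"slide":[-1,0.045,0],"angular":[0,0,0],"claw":1}]'|sed -n 1,2p
python3 -m inch '[{"slide":[-0.18,0,0],"angular":[0,0,0],"claw":1},{"slide":[-0.36,0.01,0],"angular":[0,0,0],"claw":1},{"slide":[-0.54,0.02,0],"angular":[0,0,0],"claw":1},{"slide":[-0.7,0.03,0],"angular":[0,0,0],"claw":1},{"slide":[-0.83,0.04,0],"angular":[0,0,0],"claw":1},{"slide":[-0.89,0.045,0],"angular":[0,0,0],"claw":1},{"slide":[-0.89,0.045,0],"angular":[0,0,0],"claw":1},{"slide":[-0.89,0.045,0],"angular":[0,0,0],"claw":1}]'|sed -n 1,2p
python3 - <<'E'
from h import *
im=ctrl.get_image("wrist");t=ctrl.get_image("top")
cv2.imwrite("pics/f.png",np.hstack([im["color"],t["color"][130:322,30:142].repeat(2,0).repeat(2,1)])[...,::-1])
b=ctrl.outline_of("scraper","top");print(scr_fit(cloud(t),t["color"],b[0]["mask"]),b[0]["confidence"])
P=cloud(t);m=ctrl.outline_of("mat","top")[0]["mask"];print([np.round(v,3) for v in cv2.minAreaRect(P[m][:,:2].astype(np.float32))])
E
```

```text
time: 24.3
position: [0.4746, 0.1911, 0.2566]
time: 24.9
position: [0.4557, -0.0599, 0.2571]
time: 25.7
position: [0.4418, -0.277, 0.2574]
(array([ 0.49229969,  0.4275021 , -0.10496123]), np.float64(0.001350631192732178), 776) 0.88
[array([0.491, 0.233]), array([0.295, 0.543]), np.float64(0.956)]
```

View pics/f.png

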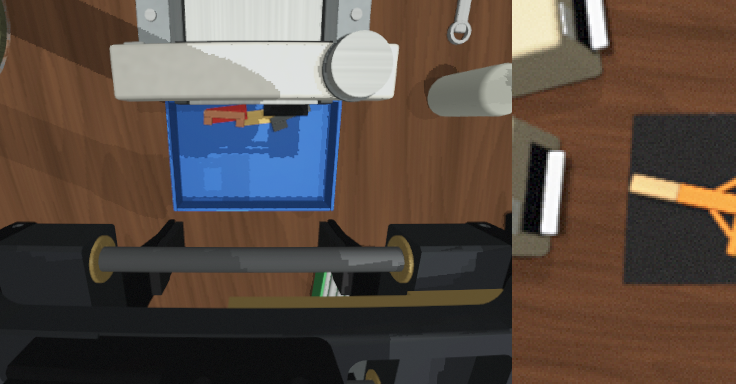

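The wrist view shows all five chips in the bin by the near wall (columns 203-307, rows 103-130); the scraper lies on the mat. Check the heights.

Run:
```python
from h import *
s=ctrl.get_state();T=np.eye(4);T[:3,:3]=R.from_rotvec(s["tool_rot"]).as_matrix();T[:3,3]=s["position"]
im=ctrl.get_image("wrist");P=cloud(im,T@np.array(im["tool_from_camera"]))
o=np.array([.479,.011]);a=np.array([.1172,.9931])
B=(P[...,:2]-o)@a
for i in range(1,6):
    r=ctrl.outline_of("chip%d"%i,"wrist")
    if r:
        m=r[0]["mask"];print(i,round(r[0]["confidence"],2),np.round(r[0]["bbox"]),"z",np.percentile(P[m][:,2],[5,50,95]).round(3),"bedy",np.percentile(B[m],[5,50,95]).round(3))
for r in range(98,122,2): print(r,[("%.0f,%.0f,%d"%(P[r,k,2]*1e3,B[r,k]*1e3,im["color"][r,k].mean())) for k in range(255,320,9)])
```

```text
1 0.71 [224. 117.  42.  14.] z [0.017 0.02  0.024] bedy [-0.223 -0.212 -0.206]
2 0.71 [224. 117.  42.  14.] z [0.017 0.02  0.024] bedy [-0.223 -0.212 -0.206]
3 0.71 [224. 117.  42.  14.] z [0.017 0.02  0.024] bedy [-0.223 -0.212 -0.206]
4 0.71 [224. 117.  42.  14.] z [0.017 0.02  0.024] bedy [-0.223 -0.212 -0.206]
5 0.71 [224. 117.  42.  14.] z [0.017 0.02  0.024] bedy [-0.223 -0.212 -0.206]
98 ['154,-196,127', '154,-196,127', '153,-196,128', '155,-196,167', '154,-196,166', '154,-196,169', '153,-196,170', '153,-196,171']
100 ['139,-197,116', '139,-197,146', '138,-197,143', '138,-197,148', '138,-197,142', '139,-197,138', '139,-197,133', '138,-197,111']
102 ['60,-195,142', '59,-195,208', '60,-195,204', '60,-195,207', '60,-194,202', '60,-194,204', '62,-194,203', '66,-195,39']
104 ['61,-197,116', '61,-197,158', '59,-197,156', '61,-197,162', '60,-197,160', '61,-197,165', '62,-197,173', '62,-197,64']
106 ['7,-197,128', '16,-198,26', '18,-198,20', '18,-198,26', '17,-197,19', '20,-198,26', '6,-197,125', '6,-197,125']
108 ['5,-200,115', '17,-200,26', '17,-200,19', '19,-200,18', '20,-200,20', '20,-200,22', '5,-200,118', '5,-200,124']
110 ['4,-203,94', '18,-203,22', '20,-203,21', '23,-203,21', '22,-203,20', '23,-203,21', '10,-203,106', '6,-202,128']
112 ['10,-206,129', '20,-206,20', '23,-206,20', '23,-206,18', '24,-206,21', '25,-206,23', '6,-205,136', '6,-205,137']
114 ['10,-209,126', '21,-209,21', '21,-209,20', '24,-209,20', '27,-209,21', '26,-209,21', '5,-208,137', '7,-208,137']
116 ['12,-212,124', '11,-212,68', '16,-212,46', '17,-212,55', '24,-212,55', '23,-212,102', '7,-211,137', '5,-211,137']
118 ['12,-215,126', '11,-215,150', '19,-215,76', '16,-214,72', '5,-214,90', '6,-214,138', '6,-214,137', '5,-214,137']
120 ['11,-218,127', '12,-217,178', '21,-217,73', '19,-217,72', '5,-217,98', '5,-217,138', '5,-217,138', '6,-217,137']
```

```bash
python3 -c "
from bench import ctrl
print(ctrl.close_job())"
```

```text
the job is handed in; nothing more can be done
None
```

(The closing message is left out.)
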